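# Shear the top blank off the stack into the welding fixture

### The job

Slide the top steel blank sideways off the stack onto the grey fixture bed beside it, without lifting it and leaving the other blanks squarely stacked. Then slide it home, flat on the bed, snug and square against both the side rail and the face of the red magnetic stop, and let go. Press only lightly, because a hard press drags the next blank along and marks the finished face, and feel for the stop rather than shoving it, because its weak magnet lets it slip; leave the hammer, brush and tin alone.

Things in the scene. Friction and masses are not known exactly. Their poses are not given: they have to be found in the camera images.
- blank_top_c (a point): Centre (half-way up) of the top blank, a plain steel plate 150 mm (x) by 110 mm (y) by 6 mm (z up), 0.6 to 0.95 kg, four blue paint dots near its corners, too wide to grip. Uppermost of four: upper face 48 mm above the bench on the stack, 46 mm on the bed. About 6 to 10 N of press drags it. Never press it with over 20 N. Half a turn round it is the same plate
- blank_2_c (a point): Centre (half-way up) of the second blank from the top, the same kind of plate; it stays on the stack. The oily plates slide easily (friction about 0.14 under the top blank, 0.1 under the others), so pressing the top blank with more than about 15 N drags this one along; fingertips grip the top blank's wiped upper face (about 0.55)
- blank_3_c (a point): Centre (half-way up) of the third blank, same kind; stays
- blank_4_c (a point): Centre (half-way up) of the lowest blank, same kind; stays
- stack_stand: Fixed low stand under the stack, 172 mm (x) by 140 mm (y); origin on the bench under the middle of the stack. The blanks lie 24 mm above the bench, squared against a full-width blue back angle on the -y side that rises 7 mm above the top blank, so their rear edges cannot be got at. The +y side is open and faces the bed
- bed: Fixed grey fixture bed, 230 mm (x) by 220 mm (y) by 40 mm high, with black hole marks on top (look only); origin at the centre of its underside, z up. Its -y edge is next to the stack, 8 to 18 mm from the blanks. Its upper face is 2 mm lower than the underside of the top blank on the stack
- rail_face (a point): Point on the working face of the side rail, a steel bar 14 mm high, 14 mm wide, 180 mm long, bolted on the bed along its y; axes as the bed's. The face looks to -x of the bed, 85 mm from the bed's centre. A blank against the rail has its centre 75 mm to the -x side of this face
- stop_face (a point): Middle of the face of the magnetic stop, 3 mm above the bed; axes as the bed's. A red block 60 x 40 x 34 mm with a black switch and a steel face bar 100 mm wide, 16 mm high, facing -y of the bed, set differently each time. Only its magnet holds it: a push of about 5 N along +y slides it. A blank against it has its centre 55 mm to the -y side of this face
- chipping_hammer: A hammer with a wooden handle, lying loose on the bench to the left of the work; leave it alone
- wire_brush: A brush with a wooden handle, lying loose on the bench to the right of the work; leave it alone
- spatter_tin_c (a point): Middle of a yellow tin, 66 mm across and 120 mm high, standing on the bench; leave it alone
Mind the look-alikes: they are no part of the job. Leave any orange or yellow look-alike of the part that bears blank_top_c alone.

How it is judged (in metres and radians):
On the way, in this order (a step that is already met when the one before it is completed fails the run):
1. the top blank has been slid clear of the stack and lies flat on the bed, still short of home (y of blank_top_c in the frame of bed above -0.062 m and height (world z) of blank_top_c below 0.0445 m and angle between blank_top_c's own z axis and vertical below 0.02 rad), for 0.05 s.
2. the blank is snug and square against the side rail and the stop (x of blank_top_c in the frame of rail_face above -0.077 m and y of blank_top_c in the frame of stop_face above -0.057 m and angle between the x axis of blank_top_c and the x axis of bed, either way round below 0.02 rad), for 0.2 s.
At the end, for the whole second after the job is handed in: The top blank lies flat on the bed, at most 2 mm from the side rail and at most 2 mm from the stop's face (at its middle), square to the bed within 0.02 rad, and released; the stop has shifted less than 3 mm, and the three other blanks lie within 4 mm of where they were (all of step 2 and height (world z) of blank_top_c below 0.0445 m and angle between blank_top_c's own z axis and vertical below 0.02 rad and distance of stop_face from where it was at the start of the episode below 0.003 m and distance of each of blank_2_c, blank_3_c, blank_4_c from where it was at the start of the episode below 0.004 m); the robot touches nothing.
It fails at once if the top blank is pressed with more than 20 N (contact force between the fingers and blank_top above 20 N).
It fails at once if the top blank is lifted or tipped (height (world z) of blank_top_c above 0.056 m or angle between blank_top_c's own z axis and vertical above 0.15 rad).
It fails at once if the magnetic stop is shoved out of its setting by 3 mm or more (distance of stop_face from where it was at the start of the episode above 0.003 m).
It fails at once if the other blanks are dragged along by 4 mm or more (distance of any of blank_2_c, blank_3_c, blank_4_c from where it was at the start of the episode above 0.004 m).
It fails at once if the hammer, brush or tin is disturbed (distance of any of chipping_hammer, wire_brush, spatter_tin_c from where it was at the start of the episode above 0.015 m).
It also fails if it takes over 61 s, if anything falls off the work surface, if the arm or the gripper's body presses on something with over 40 N, if the wrist force passes 120 N, or if a joint passes its speed limit or range.

### The arm

A 6-joint arm with a two-finger parallel gripper is mounted at the origin on the work surface. World frame = base frame: x ahead of the robot, y to its left, z up, the work surface at z = 0. Lengths are in m, angles in degrees, forces in N, time in s.
With the tool pointing down it reaches from about 0.4 to 0.825 m from the base axis. Payload 7 kg.
Tool frame: the origin (TCP) lies on the centre line of the jaws, within the pads' length; the fingertips stand 22 mm ahead of it and the grasp point (between the pads) lies 3 mm ahead of it; z points along the fingers, y is the line along which they close (so a half turn about z gives the same grasp; the last joint's range is limited). The gripper opens to 88 mm and grips with 3 to 60 N. Pads are 19 mm wide; open, the fingers measure 130 mm over their backs; the gripper's body (78 mm by 193 mm) begins 47 mm behind the grasp point.
Start: joints at [88.986, 20.546, 0.682, 0, -70.136, -16.507], TCP at [0.203, 0.644, 0.249] pointing down, gripper open.
Joint ranges: [-176.03, 176.03], [-82.01, 121.73], [-58.28, 71.71], [-173.87, 95.51], [-174.79, -0.11], [-173.66, 173.66]. Speed limits (degrees/s): [136.94, 136.94, 172.46, 180, 180, 180].

### API

Orientations are given as [roll, pitch, yaw] about the fixed x, y, z axes, in that order (R = Rz(yaw) Ry(pitch) Rx(roll)).
In Python, from plant import get_state, cams, r gives the robot as it stands.
- The arm moves only by the tool apply_moves, never from a script. Its argument "targets" is a list of rows, each an object with "dp": the shift along the world's x, y, z in m, a list of three; "yaw": the turn about the world's z in degrees. In form: [{"dp": [x, y, z], "yaw": yaw}, ...]. A call has 1 to 20 rows; each row is the pose to reach, as a shift and turn from the pose commanded when the call began; what a row does not reach only later rows make up. A row lasts 1/12 s, in which the tool goes at most 41.7 mm and 7.16 degrees, less where a joint would pass 70% of its speed; a pose out of reach is approached as far as the arm can. A call with a gripper value outside its range is refused whole. "grip" is the gripper command: -1 is fully open, 1 is shut, values between are in proportion, set as the call begins (left out, the last holds). The fingers move at their own pace and stop on an object; "squeeze" is the grip in N (left out, the last holds). Time passes only in rows, so rows that repeat a pose let the fingers close. It gives the time, the measured TCP pose, the force, the opening and the grip force at its end, in the units of the state.
- get_state(): the state, without advancing time (a new reading comes with each control period).
- cams.capture(name): name is "side" or "top"; returns a dict with "image" (420x560x3 uint8, red, green, blue), "range_z" (420x560 float32, m along the optical axis (not along the pixel's ray), 0 where there is no reading), "fx", "fy", "cx", "cy" (pixels), "R" (3x3) and "t" (3): a world point X has camera coordinates R X + t. Camera axes: x right, y down, z forward; pixel columns grow to the right and rows downward; lengths in m; the calibration is good to about 2 mm. A picture is of the moment at which its call begins.
- r.close_job(): hands the job in; it is judged then, once.
The state is a dict: "time_s": time; "joints": joint angles; "qd": joint speeds; "joint_torque": joint torques, N m; "tcp_pos": TCP position; "eef_rot": TCP orientation; "contact_force": force on the tool from outside, world axes, zero at the start; "moment": the same for the moment, N m; "gripper_width": finger opening in m; "gripper_force": force on a finger pad.
Only numpy, scipy, OpenCV 4.12 (cv2) and the standard library are available. Lean on these libraries where they do the work, as an engineer would, in place of code of your own. Each camera call takes 0.05 s, during which the arm holds its last target. There are 200 camera calls.

## Working session

There is one attempt and no reset: what is moved stays moved. The work goes in short steps, Python scripts to look and compute and a tool call to move; the robot and the scene stay as the last step left them, time stands still between calls to the robot, and variables do not carry over. Pictures are saved under pics/ and viewed, at most 10 in all, crops included, and the job is handed in when it is done.

Besides the shell and the picture viewer there is one more tool, called by a JSON object that holds its "api" and its "payload", one argument or row to a line. apply_moves: Moves the arm, as the interface text tells. Its arguments: {"type":"object","properties":{"targets":{"type":"array","items":{"type":"object","properties":{"dp":{"type":"array","items":{"type":"number"}},"yaw":{"type":"number"}}}},"grip":{"type":"number"},"squeeze":{"type":"number"}},"required":["targets"]}

```bash
mkdir -p pics; ls
python3 - <<'E'
from plant import get_state,cams
import cv2,pickle
s=get_state();print(s)
d={n:cams.capture(n) for n in("top","side")}
pickle.dump(d,open('c0.pkl','wb'))
for n in d: cv2.imwrite(f'pics/{n}0.png',d[n]['image'][:,:,::-1]); print(n,d[n]['R'],d[n]['t'],d[n]['fx'],d[n]['cx'],d[n]['cy'])
E
```

```text
pics
{'time_s': 0.0, 'joints': array([ 8.89830824e+01,  2.05893494e+01,  6.34302736e-01, -1.90527909e-02,
       -7.01375555e+01, -1.65081861e+01]), 'qd': array([ 0.06202555,  0.08252841, -0.04015856,  0.11247081,  0.14174839,
        0.03489194]), 'joint_torque': array([ 3.26777138e-05, -5.82707405e+01,  2.93048108e+01,  6.99691325e+00,
        6.94245362e-03, -1.66459645e-04]), 'tcp_pos': array([0.2031364 , 0.64322794, 0.24765359]), 'eef_rot': array([ 1.79906125e+02, -9.14273819e-03, -1.75315841e+01]), 'contact_force': array([0.1320106 , 0.44940769, 0.34361634]), 'moment': array([-0.01984148, -0.00212946,  0.00155196]), 'gripper_force': 0.0, 'gripper_width': 0.08773480259629704}
top [[-0.01686478 -0.99983006 -0.00744457]
 [-0.98418838  0.01791302 -0.17621679]
 [ 0.1763202   0.004355   -0.98432323]] [0.02678996 0.48295658 1.35303793] 502.62919826849975 269.74815733655424 213.72316603633178
side [[-0.99334393 -0.11515437 -0.00270485]
 [-0.06820848  0.60697779 -0.79178632]
 [ 0.09281944 -0.78633163 -0.6107922 ]] [0.48465195 0.08457504 1.17693031] 453.66077914572577 285.32030915130815 211.3851820291025
```

View pics/top0.png

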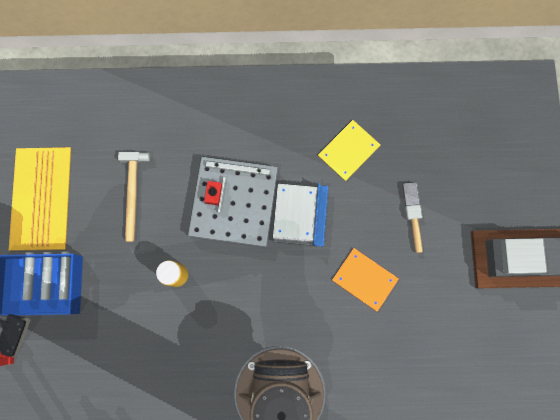

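View pics/side0.png

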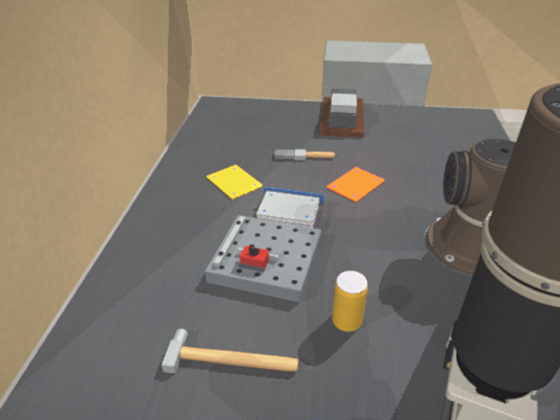

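The top view shows the white steel blank on the stack at (297,213), the bed at (233,201), the rail at (237,167) and the red stop at (213,192). Possible confusions for the blank are the yellow plate at (349,150), the orange plate at (365,279), and the lone grey block at (525,256). The description fits the steel plate at (297,213) beside the blue angle.

```bash
cat > h.py <<'E'
import numpy as np,cv2
def ray(c,uv,z):
    uv=np.atleast_2d(np.array(uv,float)); d=np.c_[(uv[:,0]-c['cx'])/c['fx'],(uv[:,1]-c['cy'])/c['fy'],np.ones(len(uv))]@c['R']
    o=-c['R'].T@c['t']; return o+d*((z-o[2])/d[:,2])[:,None]
def comps(m,amin=2):
    n,l,s,ce=cv2.connectedComponentsWithStats(m.astype(np.uint8))
    return [(ce[i],s[i,4]) for i in range(1,n) if s[i,4]>=amin]
E
python3 - <<'E'
from h import *
import pickle
d=pickle.load(open('c0.pkl','rb'))
def box(n):return (180,330,145,255) if n=='top' else (200,330,180,305)
for n in d:
    c=d[n];im=c['image'];x0,x1,y0,y1=box(n)
    cv2.imwrite(f'pics/{n}crop.png',cv2.resize(im[y0:y1,x0:x1,::-1],None,fx=5,fy=5 if n=='top' else 4.6,interpolation=cv2.INTER_CUBIC))
    a=im[y0:y1,x0:x1].astype(int)
    blue=(a[...,2]-a[...,0]>40)
    for ce,s in comps(blue): print(n,'blue',ce+[x0,y0],s,ray(c,ce+[x0,y0],.048).round(4)[0])
    red=(a[...,0]-a[...,1]>80)&(a[...,0]-a[...,2]>60)
    for ce,s in comps(red,10): print(n,'red',ce+[x0,y0],s,ray(c,ce+[x0,y0],.074).round(4)[0])
# heights from top range
c=d['top'];v,u=np.mgrid[145:255,180:330];z=c['range_z'][145:255,180:330]
P=np.stack([(u-c['cx'])/c['fx']*z,(v-c['cy'])/c['fy']*z,z],-1); W=(P-c['t'])@c['R']
np.save('W.npy',W)
for nm,lo,hi in(('bed',.036,.0435),('blank',.0455,.0505),('rail',.0515,.0565),('stoptop',.07,.08)):
    m=(W[...,2]>lo)&(W[...,2]<hi); 
    n,l,s,ce=cv2.connectedComponentsWithStats(m.astype(np.uint8))
    for i in range(1,n):
        if s[i,4]>25:
            q=W[l==i][:,:2]; (cx,cy),wh,an=cv2.minAreaRect(q.astype(np.float32)*1000); print(nm,s[i,4],ce[i]+[180,145],round(cx,1),round(cy,1),np.round(wh,1),round(an,2))
E
```

```text
top blue [326.  154.5] 2 [ 0.6495 -0.1434  0.048 ]
top blue [320.52887538 215.29483283] 658 [ 0.4755 -0.1219  0.048 ]
top blue [283.  189.5] 8 [ 0.5504 -0.0198  0.048 ]
top blue [310. 192.] 9 [ 0.5419 -0.0949  0.048 ]
top blue [279.11111111 230.33333333] 9 [ 0.4356 -0.0067  0.048 ]
top blue [307. 233.] 9 [ 0.4268 -0.0831  0.048 ]
top red [212.82720588 192.76102941] 272 [0.5389 0.173  0.074 ]
side blue [295.77586207 192.43965517] 232 [ 0.471  -0.1118  0.048 ]
side blue [271.  194.5] 6 [ 0.5391 -0.0941  0.048 ]
side blue [311.5 199.5] 4 [ 0.4246 -0.0831  0.048 ]
side blue [264.  210.5] 6 [ 0.5474 -0.0191  0.048 ]
side blue [306.125 216.125] 8 [ 0.4335 -0.0075  0.048 ]
side red [328.27272727 186.27272727] 11 [ 0.3812 -0.1146  0.074 ]
side red [254.21122995 257.12032086] 374 [0.5371 0.1891 0.074 ]
bed 4194 [233.71769194 205.99237005] 523.9 121.6 [219.8 230.2] 81.05
bed 133 [229.06015038 161.83458647] 635.6 129.9 [124.6  12. ] 81.52
bed 30 [256.46666667 165.63333333] 622.2 54.9 [22.8 12.4] 88.14
blank 1343 [294.63216679 211.48250186] 488.0 -54.5 [117.3 150.2] 83.71
rail 31 [210.74193548 163.5483871 ] 626.8 182.9 [25.4 13.1] 81.25
rail 31 [222.29032258 165.83870968] 621.1 147.3 [31.5 13.9] 78.48
rail 63 [238.41269841 167.47619048] 614.3 104.9 [58.5 14.1] 81.04
rail 30 [263.46666667 171.4       ] 603.2 34.3 [28.7 14.7] 81.45
rail 26 [314.69230769 229.38461538] 437.0 -101.9 [ 9.6 44. ] 82.55
stoptop 249 [212.4497992  191.73493976] 542.4 174.7 [40.2 59.5] 81.52
```

View pics/topcrop.png

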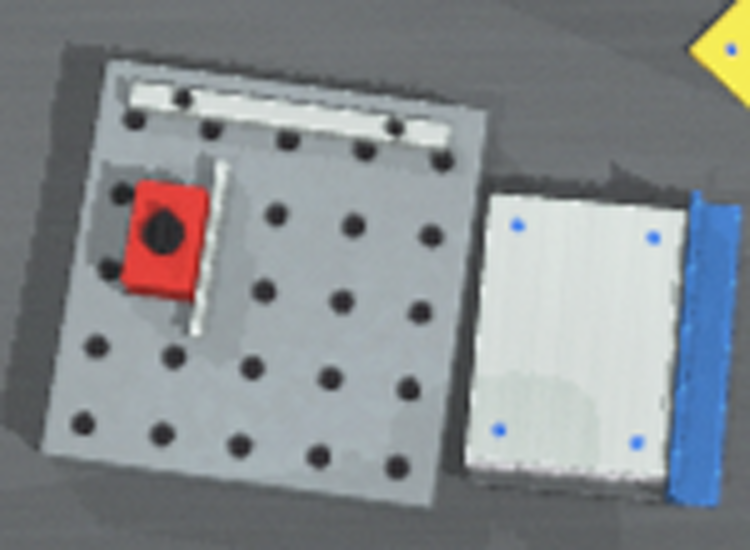

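The crop shows the plain steel blank with its four blue dots at crop (517,225), (653,237), (637,443) and (499,430), squared to the blue angle, so the choice is right. Next I'll refine the bed, rail and stop-face positions.

Run:
```python
from h import *
import pickle
d=pickle.load(open('c0.pkl','rb'))
W=np.load('W.npy')
for n,(x0,x1,y0,y1) in dict(top=(185,282,150,250),side=(205,325,215,300)).items():
    c=d[n];a=c['image'][y0:y1,x0:x1].astype(int)
    k=cv2.resize(a.astype(np.uint8),None,fx=4,fy=4,interpolation=cv2.INTER_CUBIC)
    dark=k.max(2)<62
    pts=np.array([ray(c,(ce+.5)/4-.5+[x0,y0],.04)[0][:2] for ce,s in comps(dark,20) if s<260])
    # angle from nearest neighbour vectors
    D=pts[None]-pts[:,None]; L=np.hypot(*D.transpose(2,0,1)); v=D[(L>.03)&(L<.06)]
    print(n,len(pts),'pitch',np.median(L[(L>.03)&(L<.06)]).round(4),'yaw',(np.degrees(np.median((np.arctan2(v[:,1],v[:,0])+np.pi/4)%(np.pi/2)-np.pi/4))).round(2), 'mean',pts.mean(0).round(4))
    # bright pixels: bar and rail tops
    br=(k.min(2)>185)
    for cn in cv2.findContours(br.astype(np.uint8),cv2.RETR_EXTERNAL,cv2.CHAIN_APPROX_NONE)[0]:
        if len(cn)>60:
            uv=(cn[:,0]+.5)/4-.5+[x0,y0]
            for z in(.054,.056):
                q=ray(c,uv,z)[:,:2]*1000; t=np.radians(9); q2=(q-[523.9,121.6])@np.array([[np.cos(t),np.sin(t)],[-np.sin(t),np.cos(t)]])
                print(n,z,'bright bedframe min/max',np.percentile(q2,3,0).round(1),np.percentile(q2,97,0).round(1),cv2.minAreaRect(q2.astype(np.float32)))
```

```text
top 30 pitch 0.0438 yaw -8.88 mean [0.5161 0.0992]
top 0.054 bright bedframe min/max [-39.3  29.6] [-13.3  34.7] ((-26.096210479736328, 32.373817443847656), (27.060745239257812, 5.554131984710693), 1.3806122541427612)
top 0.056 bright bedframe min/max [-39.7  29.3] [-13.7  34.4] ((-26.448287963867188, 32.10203552246094), (27.021047592163086, 5.545980930328369), 1.3806021213531494)
top 0.054 bright bedframe min/max [ -88.5 -148.4] [  60.7 -119.9] ((-14.695213317871094, -127.77932739257812), (152.13917541503906, 23.243576049804688), 7.800121784210205)
top 0.056 bright bedframe min/max [ -88.7 -148.4] [  60.2 -119.9] ((-15.064018249511719, -127.81612396240234), (151.91595458984375, 23.209474563598633), 7.800124168395996)
top 0.054 bright bedframe min/max [29.1 29.3] [59.8 35.1] ((44.25055694580078, 31.308374404907227), (31.69734001159668, 6.477213382720947), 3.414224863052368)
top 0.056 bright bedframe min/max [28.7 29. ] [59.3 34.8] ((43.79527282714844, 31.038162231445312), (31.650836944580078, 6.467710018157959), 3.4142160415649414)
top 0.054 bright bedframe min/max [ 85.5 -89.8] [ 98
[... 1593 characters left out ...]
8), 89.98046112060547)
side 0.054 bright bedframe min/max [ 83.5 -89.5] [ 96.7 -67.4] ((90.1583023071289, -78.1155776977539), (13.474342346191406, 23.256216049194336), 0.6444260478019714)
side 0.056 bright bedframe min/max [ 82.6 -87.1] [ 95.7 -65.1] ((89.17415618896484, -75.78677368164062), (13.437589645385742, 23.192771911621094), 0.6444039940834045)
side 0.054 bright bedframe min/max [ -89.9 -143.8] [  22.3 -113. ] ((-34.88147735595703, -118.92930603027344), (121.63641357421875, 23.025970458984375), 15.414596557617188)
side 0.056 bright bedframe min/max [ -90.4 -141.3] [  21.5 -110.6] ((-35.52452850341797, -116.48916625976562), (121.30458068847656, 22.963151931762695), 15.414586067199707)
```

{"api": "apply_moves", "payload": {
  "targets": [
    {"dp": [0.035, -0.04, 0.0], "yaw": -3},
    {"dp": [0.07, -0.07, 0.0], "yaw": -6},
    {"dp": [0.1, -0.1, 0.0], "yaw": -9},
    {"dp": [0.13, -0.13, 0.0], "yaw": -12},
    {"dp": [0.16, -0.16, 0.0], "yaw": -16},
    {"dp": [0.19, -0.19, 0.0], "yaw": -20},
    {"dp": [0.22, -0.22, 0.0], "yaw": -25},
    {"dp": [0.24, -0.25, 0.0], "yaw": -30},
    {"dp": [0.26, -0.28, 0.0], "yaw": -35},
    {"dp": [0.27, -0.31, 0.0], "yaw": -40},
    {"dp": [0.28, -0.35, 0.0], "yaw": -45},
    {"dp": [0.284, -0.39, 0.0], "yaw": -50},
    {"dp": [0.284, -0.43, 0.0], "yaw": -55},
    {"dp": [0.284, -0.47, 0.0], "yaw": -60},
    {"dp": [0.284, -0.51, 0.0], "yaw": -65},
    {"dp": [0.284, -0.55, 0.0], "yaw": -70},
    {"dp": [0.284, -0.59, 0.0], "yaw": -75},
    {"dp": [0.284, -0.63, 0.0], "yaw": -79},
    {"dp": [0.284, -0.67, 0.0], "yaw": -79},
    {"dp": [0.284, -0.695, 0.0], "yaw": -79}
  ],
  "grip": -0.14
}}

```text
time_s: 1.77
tcp_pos: [0.4863, -0.0542, 0.2485]
eef_rot: [180.0, -0.0, -96.6]
contact_force: [-0.2, 0.1, -0.1]
gripper_width: 0.05
gripper_force: 0.0
```

{"api": "apply_moves", "payload": {
  "targets": [
    {"dp": [0.0005, 0.002, -0.03]},
    {"dp": [0.001, 0.003, -0.06]},
    {"dp": [0.001, 0.003, -0.09]},
    {"dp": [0.001, 0.003, -0.12]},
    {"dp": [0.001, 0.003, -0.14]},
    {"dp": [0.001, 0.003, -0.155]},
    {"dp": [0.001, 0.003, -0.165]},
    {"dp": [0.001, 0.003, -0.171]},
    {"dp": [0.001, 0.003, -0.173]},
    {"dp": [0.001, 0.003, -0.173]},
    {"dp": [0.001, 0.003, -0.173]}
  ]
}}

```text
$.targets[0]: bad value
```

Both keys are needed in each row.

{"api": "apply_moves", "payload": {
  "targets": [
    {"dp": [0.0005, 0.002, -0.03], "yaw": 0},
    {"dp": [0.001, 0.003, -0.06], "yaw": 0},
    {"dp": [0.001, 0.003, -0.09], "yaw": 0},
    {"dp": [0.001, 0.003, -0.12], "yaw": 0},
    {"dp": [0.001, 0.003, -0.14], "yaw": 0},
    {"dp": [0.001, 0.003, -0.155], "yaw": 0},
    {"dp": [0.001, 0.003, -0.165], "yaw": 0},
    {"dp": [0.001, 0.003, -0.171], "yaw": 0},
    {"dp": [0.001, 0.003, -0.173], "yaw": 0},
    {"dp": [0.001, 0.003, -0.173], "yaw": 0},
    {"dp": [0.001, 0.003, -0.173], "yaw": 0}
  ]
}}

```text
time_s: 2.68
tcp_pos: [0.4886, -0.0483, 0.0761]
eef_rot: [-180.0, 0.0, -96.5]
contact_force: [0.2, 0.6, -0.8]
gripper_width: 0.0502
gripper_force: 0.0
```

{"api": "apply_moves", "payload": {
  "targets": [
    {"dp": [0, -0.002, -0.002], "yaw": 0},
    {"dp": [0, -0.002, -0.004], "yaw": 0},
    {"dp": [0, -0.002, -0.0045], "yaw": 0},
    {"dp": [0, -0.002, -0.0045], "yaw": 0},
    {"dp": [0, -0.002, -0.0045], "yaw": 0}
  ]
}}

```text
time_s: 3.1
tcp_pos: [0.4883, -0.0504, 0.0712]
eef_rot: [-180.0, 0.0, -96.5]
contact_force: [0.7, -0.4, 0.3]
gripper_width: 0.0499
gripper_force: 0.0
```

{"api": "apply_moves", "payload": {
  "targets": [
    {"dp": [0, 0, -0.0005], "yaw": 0},
    {"dp": [0, 0, -0.001], "yaw": 0},
    {"dp": [0, 0, -0.001], "yaw": 0},
    {"dp": [0, 0, -0.001], "yaw": 0}
  ]
}}

```text
time_s: 3.43
tcp_pos: [0.4885, -0.0503, 0.0703]
eef_rot: [-180.0, 0.0, -96.5]
contact_force: [-0.5, 0.4, 4.6]
gripper_width: 0.0496
gripper_force: 1.9
```

{"api": "apply_moves", "payload": {
  "targets": [
    {"dp": [0, 0, -0.0003], "yaw": 0},
    {"dp": [0, 0, -0.0003], "yaw": 0},
    {"dp": [0, 0, -0.0003], "yaw": 0}
  ]
}}

```text
time_s: 3.68
tcp_pos: [0.4886, -0.0503, 0.0703]
eef_rot: [-180.0, -0.0, -96.5]
contact_force: [-1.2, -0.9, 7.3]
gripper_width: 0.0498
gripper_force: 3.6
```

{"api": "apply_moves", "payload": {
  "targets": [
    {"dp": [0.0002, 0.001, 0], "yaw": 0},
    {"dp": [0.0004, 0.003, 0], "yaw": 0},
    {"dp": [0.0007, 0.006, 0], "yaw": 0},
    {"dp": [0.001, 0.009, 0], "yaw": 0},
    {"dp": [0.0013, 0.012, 0], "yaw": 0},
    {"dp": [0.0017, 0.015, 0], "yaw": 0},
    {"dp": [0.002, 0.018, 0], "yaw": 0},
    {"dp": [0.0022, 0.02, 0], "yaw": 0}
  ]
}}

```text
time_s: 4.35
tcp_pos: [0.491, -0.0302, 0.0703]
eef_rot: [-179.9, -0.0, -96.5]
contact_force: [0.2, -1.3, 5.9]
gripper_width: 0.0499
gripper_force: 3.1
```

```bash
cat > look.py <<'E'
from h import *
from plant import cams,get_state
import sys
def look(z):
    out=[]
    for n in('top','side'):
        c=cams.capture(n);a=c['image'].astype(int)
        x0,x1,y0,y1=(190,330,150,250) if n=='top' else (200,330,180,305)
        k=cv2.resize(a[y0:y1,x0:x1].astype(np.uint8),None,fx=4,fy=4,interpolation=cv2.INTER_CUBIC).astype(int)
        m=(k[...,2]-k[...,0]>45)
        for ce,s in comps(m,30):
            if s<400:
                p=ray(c,(ce+.5)/4-.5+[x0,y0],z)[0]; out.append(p); print(n,p.round(4)[:2],s)
for z in sys.argv[1:2]: look(float(z))
s=get_state();print(s['time_s'],s['tcp_pos'].round(4),s['contact_force'].round(1))
E
python3 look.py .048
```

```text
top [ 0.6494 -0.1428] 40
top [ 0.4245 -0.0829] 101
side [ 0.5201 -0.1244] 30
side [ 0.4929 -0.1216] 49
side [ 0.4284 -0.114 ] 47
side [ 0.4272 -0.0629] 65
side [ 5.509e-01 -2.000e-04] 58
side [0.436  0.0126] 110
4.45 [ 0.4911 -0.03    0.0703] [-0.   1.2  7.1]
```

{"api": "apply_moves", "payload": {
  "targets": [
    {"dp": [0.0002, 0.001, 0], "yaw": 0},
    {"dp": [0.0004, 0.003, 0], "yaw": 0},
    {"dp": [0.0007, 0.006, 0], "yaw": 0},
    {"dp": [0.001, 0.009, 0], "yaw": 0},
    {"dp": [0.0013, 0.012, 0], "yaw": 0},
    {"dp": [0.0017, 0.015, 0], "yaw": 0},
    {"dp": [0.002, 0.018, 0], "yaw": 0},
    {"dp": [0.0023, 0.021, 0], "yaw": 0},
    {"dp": [0.0027, 0.024, 0], "yaw": 0},
    {"dp": [0.003, 0.027, 0], "yaw": 0},
    {"dp": [0.003, 0.028, 0], "yaw": 0}
  ]
}}

```text
time_s: 5.37
tcp_pos: [0.4941, -0.0021, 0.0703]
eef_rot: [-179.9, 0.0, -96.5]
contact_force: [0.1, -1.8, 6.7]
gripper_width: 0.0498
gripper_force: 3.0
```

{"api": "apply_moves", "payload": {
  "targets": [
    {"dp": [0.0002, 0.001, 0], "yaw": 0},
    {"dp": [0.0004, 0.003, 0], "yaw": 0},
    {"dp": [0.0007, 0.006, 0], "yaw": 0},
    {"dp": [0.001, 0.009, 0], "yaw": 0},
    {"dp": [0.0013, 0.012, 0], "yaw": 0},
    {"dp": [0.0015, 0.014, 0], "yaw": 0}
  ]
}}

```text
time_s: 5.87
tcp_pos: [0.4953, 0.0119, 0.0701]
eef_rot: [-180.0, 0.0, -96.5]
contact_force: [0.5, -1.6, 5.4]
gripper_width: 0.0497
gripper_force: 2.5
```

```bash
python3 look.py .048
```

```text
top [ 0.6495 -0.1428] 42
top [ 0.5386 -0.0957] 99
top [ 0.4334 -0.0215] 114
top [ 0.4246 -0.0828] 104
side [ 0.4316 -0.0216] 82
side [0.555  0.0437] 56
side [0.4407 0.0568] 126
5.9667 [0.4954 0.0121 0.07  ] [-1.1  0.2  5.9]
```

{"api": "apply_moves", "payload": {
  "targets": [
    {"dp": [0.0002, 0.001, -0.0001], "yaw": 0},
    {"dp": [0.0004, 0.003, -0.0001], "yaw": 0},
    {"dp": [0.0007, 0.006, -0.0002], "yaw": 0},
    {"dp": [0.001, 0.009, -0.0003], "yaw": 0},
    {"dp": [0.0013, 0.012, -0.0003], "yaw": 0},
    {"dp": [0.0016, 0.015, -0.0004], "yaw": 0}
  ]
}}

```text
time_s: 6.47
tcp_pos: [0.4968, 0.0267, 0.0697]
eef_rot: [-180.0, -0.0, -96.5]
contact_force: [-0.7, -1.2, 6.7]
gripper_width: 0.0502
gripper_force: 3.4
```

{"api": "apply_moves", "payload": {
  "targets": [
    {"dp": [0.0002, 0.001, 0], "yaw": 0},
    {"dp": [0.0004, 0.003, -0.0001], "yaw": 0},
    {"dp": [0.0007, 0.006, -0.0001], "yaw": 0},
    {"dp": [0.001, 0.009, -0.0002], "yaw": 0},
    {"dp": [0.0013, 0.012, -0.0002], "yaw": 0},
    {"dp": [0.0016, 0.015, -0.0003], "yaw": 0},
    {"dp": [0.002, 0.018, -0.0003], "yaw": 0},
    {"dp": [0.0022, 0.021, -0.0004], "yaw": 0}
  ]
}}

```text
time_s: 7.13
tcp_pos: [0.4991, 0.0478, 0.0694]
eef_rot: [-180.0, 0.0, -96.5]
contact_force: [0.1, -1.8, 6.6]
gripper_width: 0.0498
gripper_force: 3.8
```

{"api": "apply_moves", "payload": {
  "targets": [
    {"dp": [0.0002, 0.001, 0], "yaw": 0},
    {"dp": [0.0004, 0.003, 0], "yaw": 0},
    {"dp": [0.0007, 0.006, -0.0001], "yaw": 0},
    {"dp": [0.001, 0.009, -0.0002], "yaw": 0},
    {"dp": [0.0013, 0.012, -0.0002], "yaw": 0},
    {"dp": [0.0016, 0.015, -0.0003], "yaw": 0}
  ]
}}

```text
time_s: 7.63
tcp_pos: [0.5002, 0.0628, 0.0685]
eef_rot: [180.0, 0.0, -96.5]
contact_force: [-0.1, 0.0, -0.2]
gripper_width: 0.0499
gripper_force: 0.0
```

```bash
python3 look.py .046
```

```text
top [ 0.65   -0.1431] 41
top [0.5536 0.0141] 128
top [ 0.548  -0.0207] 93
top [ 0.539  -0.0959] 100
top [0.4386 0.0273] 141
top [ 0.433  -0.0074] 106
top [ 0.4248 -0.0829] 94
side [0.4367 0.0268] 117
side [0.5607 0.0891] 74
side [0.4456 0.1023] 131
7.7333 [0.5002 0.063  0.0684] [0.4 0.7 1.3]
```

{"api": "apply_moves", "payload": {
  "targets": [
    {"dp": [0, 0, -0.0003], "yaw": 0},
    {"dp": [0, 0, -0.0006], "yaw": 0},
    {"dp": [0, 0, -0.0006], "yaw": 0},
    {"dp": [0, 0, -0.0006], "yaw": 0}
  ]
}}

```text
time_s: 8.07
tcp_pos: [0.5005, 0.0628, 0.0683]
eef_rot: [-180.0, 0.0, -96.5]
contact_force: [-0.7, 1.6, 4.8]
gripper_width: 0.0499
gripper_force: 2.6
```

{"api": "apply_moves", "payload": {
  "targets": [
    {"dp": [0, 0, -0.0002], "yaw": 0},
    {"dp": [0, 0, -0.0003], "yaw": 0},
    {"dp": [0.0002, 0.001, -0.0003], "yaw": 0},
    {"dp": [0.0004, 0.003, -0.0003], "yaw": -0.4},
    {"dp": [0.0007, 0.006, -0.0003], "yaw": -1},
    {"dp": [0.001, 0.009, -0.0003], "yaw": -1.6},
    {"dp": [0.0014, 0.012, -0.0003], "yaw": -2.2},
    {"dp": [0.0016, 0.013, -0.0003], "yaw": -2.4},
    {"dp": [0.0016, 0.013, -0.0003], "yaw": -2.4}
  ]
}}

```text
time_s: 8.82
tcp_pos: [0.5024, 0.0758, 0.0683]
eef_rot: [-179.9, 0.0, -98.9]
contact_force: [-0.4, -0.7, 7.2]
gripper_width: 0.0498
gripper_force: 3.7
```

```bash
python3 look.py .046
```

```text
top [ 0.65   -0.1431] 41
top [0.5537 0.0246] 126
top [ 0.548  -0.0207] 95
top [ 0.539  -0.0959] 99
top [0.4396 0.0427] 145
top [ 0.433  -0.0074] 107
top [ 0.4248 -0.0829] 96
side [0.4377 0.042 ] 103
side [0.5639 0.0991] 71
side [0.4495 0.1175] 107
8.9167 [0.5024 0.0758 0.0683] [-0.9 -0.8  6.7]
```

{"api": "apply_moves", "payload": {
  "targets": [
    {"dp": [0.001, -0.0002, 0], "yaw": 0},
    {"dp": [0.003, -0.0005, 0], "yaw": 0},
    {"dp": [0.006, -0.0009, 0], "yaw": 0},
    {"dp": [0.009, -0.0014, 0], "yaw": 0},
    {"dp": [0.012, -0.0019, 0], "yaw": 0},
    {"dp": [0.015, -0.0024, 0], "yaw": 0},
    {"dp": [0.017, -0.0027, 0], "yaw": 0},
    {"dp": [0.019, -0.003, 0], "yaw": 0},
    {"dp": [0.0205, -0.0032, 0], "yaw": 0},
    {"dp": [0.022, -0.0035, 0], "yaw": 0},
    {"dp": [0.0235, -0.0037, 0], "yaw": 0},
    {"dp": [0.025, -0.0039, 0], "yaw": 0},
    {"dp": [0.026, -0.0041, 0], "yaw": 0},
    {"dp": [0.027, -0.0042, 0], "yaw": 0}
  ]
}}

```text
time_s: 10.08
tcp_pos: [0.5271, 0.0713, 0.0682]
eef_rot: [179.8, -0.0, -98.9]
contact_force: [-13.0, 4.9, 17.5]
gripper_width: 0.0502
gripper_force: 8.9
```

```bash
python3 look.py .046
```

```text
top [ 0.65   -0.1431] 41
top [0.5771 0.0208] 110
top [ 0.5479 -0.0207] 94
top [ 0.539  -0.0959] 98
top [0.4623 0.039 ] 140
top [ 0.433  -0.0074] 106
top [ 0.4249 -0.0828] 88
side [ 0.546  -0.0158] 47
side [ 0.4318 -0.0032] 59
side [0.4623 0.0394] 47
side [0.5869 0.0955] 73
side [0.4725 0.1132] 128
10.1833 [0.5273 0.0713 0.0683] [-11.3   3.5  16.9]
```

{"api": "apply_moves", "payload": {
  "targets": [
    {"dp": [-0.001, 0.0002, 0.0005], "yaw": 0},
    {"dp": [-0.0022, 0.0004, 0.0008], "yaw": 0},
    {"dp": [-0.0022, 0.0004, 0.0008], "yaw": 0}
  ]
}}

```text
time_s: 10.43
tcp_pos: [0.5264, 0.0717, 0.0684]
eef_rot: [180.0, -0.0, -98.9]
contact_force: [-0.6, -0.1, 0.5]
gripper_width: 0.0501
gripper_force: 0.3
```

```bash
python3 look.py .046; ls -t|head -3; python3 -c "
from plant import cams;import cv2
for n,b in dict(top=(190,330,150,250),side=(200,330,180,305)).items():
  c=cams.capture(n)['image'];cv2.imwrite(f'pics/{n}1.png',cv2.resize(c[b[2]:b[3],b[0]:b[1],::-1],None,fx=4.5,fy=4.5,interpolation=2))"
```

```text
top [ 0.65   -0.1431] 41
top [0.577  0.0209] 114
top [ 0.548  -0.0207] 93
top [ 0.539  -0.0959] 100
top [0.4622 0.0391] 142
top [ 0.433  -0.0074] 106
top [ 0.4249 -0.0827] 89
side [ 0.546  -0.0157] 48
side [ 0.4318 -0.0032] 59
side [0.4618 0.0392] 61
side [0.587  0.0954] 73
side [0.4722 0.1132] 117
10.5333 [0.5264 0.0717 0.0683] [-1.7  0.4  3.1]
look.py
W.npy
pics
```

View pics/side1.png

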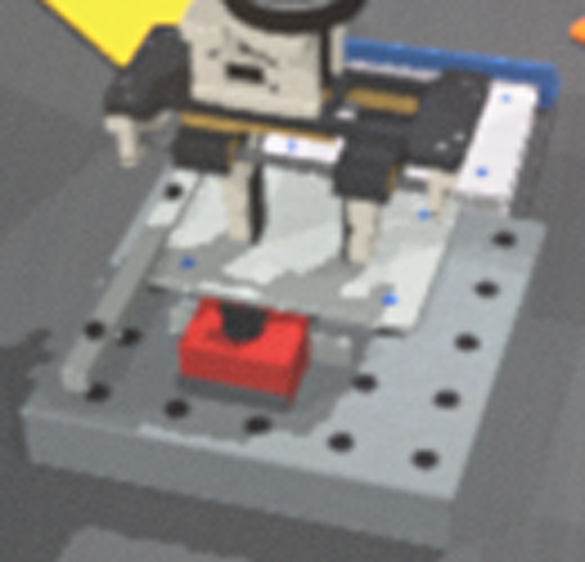

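{"api": "apply_moves", "payload": {
  "targets": [
    {"dp": [0, 0, -0.0003], "yaw": 0},
    {"dp": [0, 0, -0.0004], "yaw": 0},
    {"dp": [0, 0, -0.0004], "yaw": 0}
  ]
}}

```text
time_s: 10.88
tcp_pos: [0.5266, 0.0717, 0.0683]
eef_rot: [180.0, -0.0, -98.9]
contact_force: [-3.0, 0.4, 5.1]
gripper_width: 0.0496
gripper_force: 2.7
```

{"api": "apply_moves", "payload": {
  "targets": [
    {"dp": [-0.0002, 0.001, -0.0001], "yaw": 0},
    {"dp": [0.0002, 0.003, -0.0001], "yaw": 0},
    {"dp": [0.0006, 0.006, -0.0002], "yaw": 0},
    {"dp": [0.0011, 0.009, -0.0002], "yaw": 0},
    {"dp": [0.0016, 0.012, -0.0002], "yaw": 0},
    {"dp": [0.0021, 0.015, -0.0002], "yaw": 0},
    {"dp": [0.0026, 0.018, -0.0002], "yaw": 0},
    {"dp": [0.0028, 0.02, -0.0002], "yaw": 0}
  ]
}}

```text
time_s: 11.55
tcp_pos: [0.5298, 0.0919, 0.0683]
eef_rot: [-180.0, -0.0, -98.9]
contact_force: [-0.9, -2.3, 6.0]
gripper_width: 0.0499
gripper_force: 3.0
```

```bash
python3 look.py .046
```

```text
top [ 0.65   -0.1431] 41
top [0.5798 0.0409] 125
top [ 0.548  -0.0208] 93
top [ 0.539  -0.0959] 100
top [0.4655 0.0589] 145
top [ 0.433  -0.0074] 106
top [ 0.4249 -0.0828] 85
side [ 0.4319 -0.0032] 57
side [0.4656 0.0594] 41
side [0.5902 0.1162] 78
side [0.4758 0.1342] 114
11.65 [0.5299 0.0923 0.0683] [-2.6  0.4  6.5]
```

{"api": "apply_moves", "payload": {
  "targets": [
    {"dp": [0.0001, 0.001, 0], "yaw": 0},
    {"dp": [0.0003, 0.002, 0], "yaw": 0},
    {"dp": [0.0005, 0.003, 0], "yaw": 0},
    {"dp": [0.0006, 0.004, 0], "yaw": 0}
  ]
}}

```text
time_s: 11.98
tcp_pos: [0.5304, 0.0958, 0.0683]
eef_rot: [-180.0, -0.0, -98.9]
contact_force: [-1.5, -1.5, 5.6]
gripper_width: 0.0502
gripper_force: 3.0
```

{"api": "apply_moves", "payload": {
  "targets": [
    {"dp": [0.0001, 0.0005, 0], "yaw": 0},
    {"dp": [0.0002, 0.001, 0], "yaw": 0},
    {"dp": [0.0002, 0.0015, 0], "yaw": 0}
  ]
}}

```text
time_s: 12.23
tcp_pos: [0.5307, 0.0973, 0.0683]
eef_rot: [-180.0, -0.0, -98.9]
contact_force: [-1.0, -1.6, 6.1]
gripper_width: 0.0497
gripper_force: 2.9
```

{"api": "apply_moves", "payload": {
  "targets": [
    {"dp": [0.0001, 0.0005, 0], "yaw": 0},
    {"dp": [0.0002, 0.001, 0], "yaw": 0},
    {"dp": [0.0002, 0.001, 0], "yaw": 0}
  ]
}}

```text
time_s: 12.48
tcp_pos: [0.5309, 0.0984, 0.0683]
eef_rot: [-180.0, -0.0, -98.9]
contact_force: [-0.7, -1.9, 6.0]
gripper_width: 0.05
gripper_force: 3.1
```

```bash
python3 look.py .046;python3 -c "
from plant import get_state
print(get_state()['contact_force'])"
```

```text
top [ 0.65  -0.143] 40
top [0.5814 0.0473] 119
top [ 0.548  -0.0208] 93
top [ 0.5391 -0.0959] 98
top [0.4666 0.0654] 135
top [ 0.433  -0.0074] 106
top [ 0.4249 -0.0829] 85
side [ 0.4319 -0.0031] 57
side [0.4666 0.0655] 53
side [0.591  0.1216] 79
side [0.4768 0.1401] 118
12.5833 [0.5308 0.0984 0.0683] [-1.7 -1.   6.1]
[-1.67924546 -1.01631807  6.13765127]
```

{"api": "apply_moves", "payload": {
  "targets": [
    {"dp": [0.0001, 0.0004, 0], "yaw": 0},
    {"dp": [0.0001, 0.0008, 0], "yaw": 0},
    {"dp": [0.0001, 0.0008, 0], "yaw": 0}
  ]
}}

```text
time_s: 12.83
tcp_pos: [0.5309, 0.099, 0.0683]
eef_rot: [-180.0, -0.0, -98.9]
contact_force: [-1.7, -3.2, 5.6]
gripper_width: 0.0503
gripper_force: 3.1
```

{"api": "apply_moves", "payload": {
  "targets": [
    {"dp": [0.0001, 0.0004, 0], "yaw": 0},
    {"dp": [0.0001, 0.0006, 0], "yaw": 0},
    {"dp": [0.0001, 0.0006, 0], "yaw": 0}
  ]
}}

```text
time_s: 13.08
tcp_pos: [0.531, 0.0992, 0.0683]
eef_rot: [-180.0, -0.1, -98.9]
contact_force: [-0.5, -4.8, 6.4]
gripper_width: 0.0497
gripper_force: 3.2
```

{"api": "apply_moves", "payload": {
  "targets": [
    {"dp": [0.0003, -0.0003, 0], "yaw": 0},
    {"dp": [0.0006, -0.0004, 0], "yaw": 0},
    {"dp": [0.0006, -0.0004, 0], "yaw": 0}
  ]
}}

```text
time_s: 13.33
tcp_pos: [0.531, 0.0991, 0.0683]
eef_rot: [180.0, -0.0, -98.9]
contact_force: [-4.0, -0.8, 9.0]
gripper_width: 0.05
gripper_force: 4.4
```

```bash
python3 look.py .046;python3 -c "
from plant import cams;import cv2
for n,b in dict(top=(190,330,150,250),side=(200,330,180,305)).items():
  c=cams.capture(n)['image'];cv2.imwrite(f'pics/{n}2.png',cv2.resize(c[b[2]:b[3],b[0]:b[1],::-1],None,fx=4.5,fy=4.5,interpolation=2))"
```

```text
top [ 0.65   -0.1431] 41
top [0.581  0.0479] 118
top [ 0.548  -0.0207] 95
top [ 0.539  -0.0959] 98
top [0.4666 0.0662] 131
top [ 0.433  -0.0074] 106
top [ 0.4249 -0.0829] 83
side [ 0.4319 -0.0032] 58
side [0.4668 0.0661] 31
side [0.5914 0.1223] 86
side [0.477  0.1408] 135
13.4333 [0.531  0.0991 0.0683] [-4.7 -1.1  8. ]
```

View pics/side2.png

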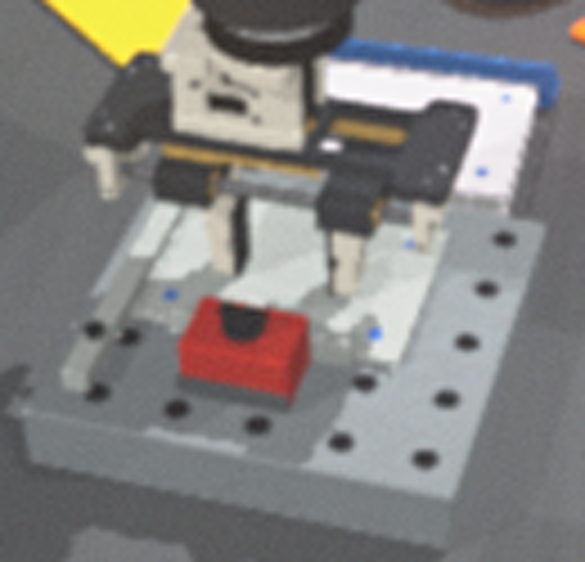

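{"api": "apply_moves", "payload": {
  "targets": [
    {"dp": [-0.0004, 0, 0.0002], "yaw": 0},
    {"dp": [-0.0005, 0, 0.0006], "yaw": 0},
    {"dp": [-0.0005, 0, 0.0015], "yaw": 0},
    {"dp": [-0.0005, 0, 0.005], "yaw": 0},
    {"dp": [-0.0005, 0, 0.02], "yaw": 0},
    {"dp": [-0.0005, 0, 0.05], "yaw": 0},
    {"dp": [-0.0005, 0, 0.09], "yaw": 0},
    {"dp": [-0.0005, 0, 0.13], "yaw": 0},
    {"dp": [-0.0005, -0.04, 0.15], "yaw": 0},
    {"dp": [-0.0005, -0.08, 0.15], "yaw": 0},
    {"dp": [-0.0005, -0.12, 0.15], "yaw": 0},
    {"dp": [-0.0005, -0.16, 0.15], "yaw": 0},
    {"dp": [-0.0005, -0.2, 0.15], "yaw": 0},
    {"dp": [-0.0005, -0.24, 0.15], "yaw": 0},
    {"dp": [-0.0005, -0.28, 0.15], "yaw": 0},
    {"dp": [-0.0005, -0.3, 0.15], "yaw": 0},
    {"dp": [-0.0005, -0.3, 0.15], "yaw": 0}
  ]
}}

```text
time_s: 14.95
tcp_pos: [0.5304, -0.2042, 0.2177]
eef_rot: [180.0, -0.0, -99.1]
contact_force: [0.8, 1.2, -0.2]
gripper_width: 0.0499
gripper_force: 0.0
```

```bash
python3 look.py .046;python3 - <<'E'
from h import *
from plant import cams
import pickle
d=pickle.load(open('c0.pkl','rb'))
for n in('top','side'):
    c=cams.capture(n);b=(180,330,145,255) if n=='top' else (200,330,180,305)
    im=c['image']
    def red(im):
        a=im[b[2]:b[3],b[0]:b[1]].astype(int);return max(comps((a[...,0]-a[...,1]>80)&(a[...,0]-a[...,2]>60),10),key=lambda t:t[1])
    print(n,red(d[n]['image']),red(im))
    cv2.imwrite(f'pics/{n}3.png',cv2.resize(im[b[2]:b[3],b[0]:b[1],::-1],None,fx=4.6,fy=4.6,interpolation=2))
E
```

```text
top [0.593  0.1229] 128
top [ 0.4815 -0.1107] 174
top [0.4783 0.141 ] 126
top [0.4661 0.0649] 113
side [ 0.423  -0.0778] 34
side [ 0.4319 -0.003 ] 54
side [0.5789 0.0476] 95
side [0.4646 0.0656] 109
side [0.5912 0.1222] 122
side [0.4771 0.1409] 137
15.05 [ 0.5305 -0.2015  0.2177] [-1.2  1.   0.2]
top (array([32.82720588, 47.76102941]), np.int32(272)) (array([32.80434783, 47.70289855]), np.int32(276))
side (array([54.21122995, 77.12032086]), np.int32(374)) (array([54.12634409, 77.15053763]), np.int32(372))
```

View pics/top3.png

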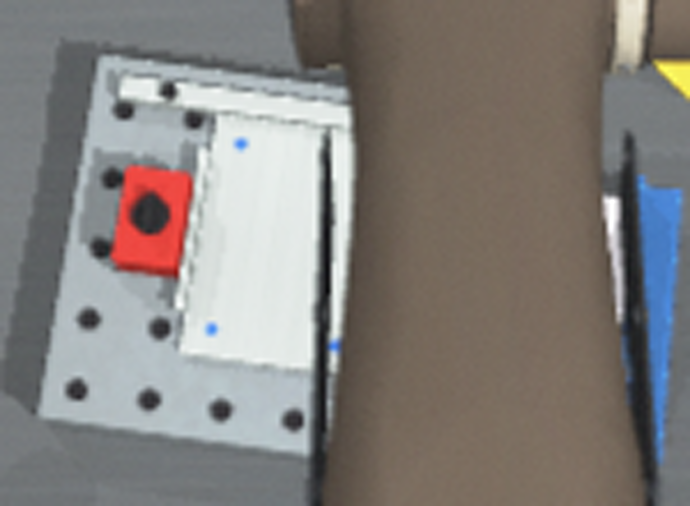

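```bash
python3 -c "
from plant import r
print(r.close_job())"
```

```text
the job is handed in; nothing more can be done
None
```

The job is handed in, but the interface returned no pass or fail: the top blank lies on the bed against the rail and stop, square within about 0.5° and released; the stop and the blanks I could see look unmoved, though wrist force briefly read about 22 N as the blank met the rail, above the 20 N press limit.

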